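Stand the planting stick in the tool cup, leaning in the blue clip

ROBOT

A 6-joint arm with a two-finger parallel gripper is mounted at the origin on the work surface. World frame = base frame: x ahead of the robot, y to its left, z up, the work surface at z = 0. Lengths are in mm, angles in rad, forces in N, time in s.
With the tool pointing down it reaches from about 275 to 825 mm from the base axis. Payload 4.9 kg.
Tool frame: the origin (TCP) lies at the very end of the fingers, on their centre line; the grasp point (between the pads) lies 19 mm behind it; z points along the fingers, y is the direction in which the jaws open and shut (so a half turn about z gives the same grasp; the last joint's range is limited). The gripper opens to 85 mm and grips with 20 to 120 N. Pads are 22 mm wide; open, the fingers measure 114 mm over their backs; the gripper's body (76 mm by 85 mm) begins 54 mm behind the grasp point. The pads swing forward as they close: fully open they stand 13 mm farther back than shut.
Start: joints at [-1.401, 0.326, -0.193, 1.052, 0, 1.437], TCP at [164.543, -524.828, 231.281] pointing down, gripper open.
Joint ranges: [-2.65, 2.65], [-0.97, 1.79], [-1.3, 1.35], [-1.93, 2.1], [-1.47, 1.37], [-3.14, 3.14]. Speed limits (rad/s): [2.57, 2.57, 3.14, 3.14, 3.14, 3.14].

INTERFACE

Orientations are given as [roll, pitch, yaw] about the fixed x, y, z axes, in that order (R = Rz(yaw) Ry(pitch) Rx(roll)).
In Python, from bench import bot, solve_ik, imaging gives the robot as it stands. Calls block until the motion is done:
- bot.move_ptp(position, orientation): joint-space move of the TCP to a pose.
- bot.movel(position, rot=None, max_speed=150, threshold=None): straight line of the TCP; rot=None keeps the orientation; max_speed is the mean speed in mm/s. With threshold (N) it stops when the force on the tool has changed by that much, and returns True; else False.
- bot.move_j(angles): joint-space move.
- bot.grip(opening, effort=None): opening from 0.0 (shut) to 1.0 (fully open); effort is the grip in N (None keeps the last); returns when the fingers have stopped.
- bot.dwell(seconds).
- solve_ik(position, orientation): joint angles nearest the present ones, or None.
- bot.get_state(): the state.
- imaging.capture(name): name is "scene" or "top"; returns the picture (400x640x3 uint8, blue, green, red); there is no depth.
- imaging.camera_model(name): a dict with "K" (3x3 intrinsics, pixels), "position" and "rotation" of the camera in the world. Camera axes: x right, y up, looking along -z (the intrinsics and any distortion apply to the point x, -y, -z); pixel columns grow to the right and rows downward; lengths in mm; the calibration is good to about 2 mm. A picture is of the moment at which its call begins. camera_model takes no time and is no camera call.
A pose or a line that the arm cannot do raises bot.IKError and nothing moves.
- bot.sign_off(): hands the job in, once; it reports no verdict.
The state is a dict: "t": time; "qpos": joint angles; "joint_velocities": joint speeds; "effort": joint torques, N m; "tcp_pos": TCP position; "orientation": TCP orientation; "contact_force": force on the tool from outside, world axes, zero at the start; "wrist_torque": the same for the moment, N m; "opening": opening from 0.0 (shut) to 1.0 (fully open).
Only numpy, scipy, OpenCV 4.12 (cv2) and the standard library are available. Lean on these libraries where they do the work, as an engineer would, in place of code of your own. Each camera call takes 0.05 s, during which the arm holds its last target.

TASK

Tidy the long planting stick away for the next gardener: take it from its sloped rest and put it steel foot down into the deep cream cup, so that it leans in the blue clip on the rim (not the yellow one) and is left standing there on its own. Lower it gently until you feel it stand on the cup's springy bottom, then lay it into the blue clip before you let go: do not drop it, let it topple or press the springy bottom hard down, do not shove or tip the cup, and leave the other things on the table alone.

Things in the scene. Friction and masses are not known exactly. Their poses are not given: they have to be found in the camera images.
- stick: planting stick 200 mm long, heavy-footed, about 150 g, mass centre 62 mm from the foot. Round shaft 14 mm across (steel to 70 mm, then pale wood); from 135 mm a red square grip 14 x 14 mm. Origin at the rounded steel foot's tip, x axis from foot to grip end. Starts in the sloped rest, foot low, rising at 40 degrees, two grip faces upright; beyond 115 mm it stands clear of the rest.
- stick_grip (a point): point on the stick's axis in the middle of the red grip, 168 mm from the foot tip. Held here the heavy foot pulls the stick round: grip firmly, 25 N or more (35 N holds it still, 8 N does not)
- stick_mid (a point): point on the stick's axis 100 mm from the foot tip
- stick_head (a point): grip end of the stick, 200 mm from the foot tip
- stick_foot (a point): tip of the stick's steel foot
- rest: fixed wooden rest: base plate 135 x 85 x 9 mm carrying an open-topped chute, 29 mm wide, about 100 mm high, rising at 40 degrees towards its own +x, side walls 16 mm deep in all, a stop at the low end. Origin on the table; the stick's foot lies 75 mm to its -x side and 22 mm up. The stick lifts straight up out of it.
- cup: deep cream cup, loose, about 0.7 kg, outer radius 38, inner 34, height 115 mm. Origin: centre of underside, z up, +x to the blue clip. Its level grey inner bottom is set differently each time, top 14 to 42 mm above the table: find it by touch. It is springy: 1.5 N per mm, solid after 6 mm. A like yellow clip sits on the rim 130 degrees anticlockwise (from above) from the blue.
- cup_rim (a point): centre of the cup's mouth, level with the rim, 115 mm above the table
- blue_clip (a point): middle of the blue clip, on the rim, 36 mm from the cup's axis: two upright prongs, each 6 mm wide, 30 mm apart, stand 10 mm above the rim; the stick is to lie against the rim between them
- tub: bystander: closed cream tub with blue lid, 94 mm across, 82 mm high; origin centre of underside
- pot_small: bystander: empty terracotta pot, 72 mm across, 55 mm high; origin centre of underside
- pot_big: bystander: empty terracotta pot, 110 mm across, 100 mm high; origin centre of underside
- seed_tin: bystander: green tin, 60 mm across, 50 mm high; origin centre of underside
- mug: bystander: white mug, 80 mm across, 90 mm high; origin centre of underside
- trowel: bystander: hand trowel lying flat, 235 mm long; origin near the neck of the blade, on the table
Mind the look-alikes: they are no part of the job. What is meant by the stick is not green or turquoise, and is the larger of those in its own colour.

How it is judged (in metres and radians):
On the way, in this order (a step that is already met when the one before it is completed fails the run):
1. the stick is held clear above the cup's rim height (contact force between the fingers and stick above 0.5 N and height (world z) of stick_foot above 0.1 m), for 0.1 s.
2. still held, the stick touches down inside the cup, foot within 56 mm of the cup's underside (contact force between the fingers and stick above 0.5 N and contact force between stick and cup above 0.3 N and z of stick_foot in the frame of cup below 0.056 m and horizontal distance between stick_foot and cup below 0.036 m), for 0.1 s.
At the end, for the whole second after the job is handed in: Stick in the cup, foot under 54 mm above its underside and 36 mm from its axis, leaning to the blue clip (grip end 35 mm or more, middle point 8 mm or more that way, middle within 18 mm of the clip line), touching the cup, released, at rest; cup upright, moved under 50 mm (z of stick_foot in the frame of cup below 0.054 m and horizontal distance between stick_foot and cup below 0.036 m and x of stick_head in the frame of cup above 0.035 m and x of stick_mid in the frame of cup above 0.008 m and y of stick_mid in the frame of cup between -0.018 and 0.018 m and contact force between stick and cup above 0.05 N and contact force between stick and the fingers below 0.05 N and linear speed of stick below 0.03 m/s and angle between cup's own z axis and vertical below 0.05 rad and distance of cup from where it was at the start of the episode below 0.05 m).
It fails at once if the stick is dropped or topples: it moves faster than 0.35 m/s while no finger touches it (contact force between the fingers and stick below 0.02 N and linear speed of stick above 0.35 m/s).
It fails at once if the stick is pressed on the cup with more than 12 N (contact force between stick and cup above 12 N).
It fails at once if the cup is tipped by more than 0.25 rad or shoved more than 50 mm (angle between cup's own z axis and vertical above 0.25 rad or distance of cup from where it was at the start of the episode above 0.05 m).
It fails at once if a bystander is moved by more than 30 mm (distance of any of tub, pot_small, pot_big, seed_tin, mug, trowel from where it was at the start of the episode above 0.03 m).
It also fails if it takes over 51 s, if anything falls off the work surface, if the arm or the gripper's body presses on something with over 40 N, if the wrist force passes 120 N, or if a joint passes its speed limit or range.

## Working session

There is one attempt and no reset: what is moved stays moved. The work goes in short steps, each a Python script; the robot and the scene stay as the last script left them, time stands still between calls to the robot, and variables do not carry over. Pictures are saved under pics/ and viewed, and the job is handed in when it is done.

```bash
ls; mkdir -p pics
python3 - <<'E'
from bench import bot, solve_ik, imaging
import cv2
for n in ("scene","top"):
    im=imaging.capture(n); cv2.imwrite(f"pics/{n}0.png",im)
    m=imaging.camera_model(n); print(n,m)
s=bot.get_state(); print(s['t'],s['tcp_pos'],s['orientation'],s['contact_force'])
E
```

```text
pics
scene {'K': array([[372.14480911,   0.        , 324.46388588],
       [  0.        , 372.14480911, 200.23632262],
       [  0.        ,   0.        ,   1.        ]]), 'position': array([1115.49684465,  -86.05614105, 1144.66363977]), 'rotation': array([ 0.54673599, -0.00498929,  1.42600239])}
top {'K': array([[469.08453429,   0.        , 322.45473056],
       [  0.        , 469.08453429, 195.4945117 ],
       [  0.        ,   0.        ,   1.        ]]), 'position': array([ 312.5812341 ,  -11.41398475, 1402.72531413]), 'rotation': array([ 0.1403813 ,  0.02067965, -1.5602951 ])}
0.1 [ 164.47727372 -524.25950173  230.57418703] [-3.13998295e+00 -2.47022930e-04  3.03823381e-01] [ 0.02512306  0.54831904 -0.73691115]
```

View pics/scene0.png

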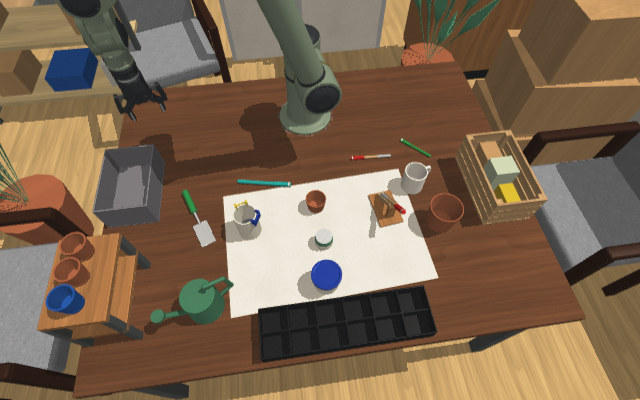

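View pics/top0.png

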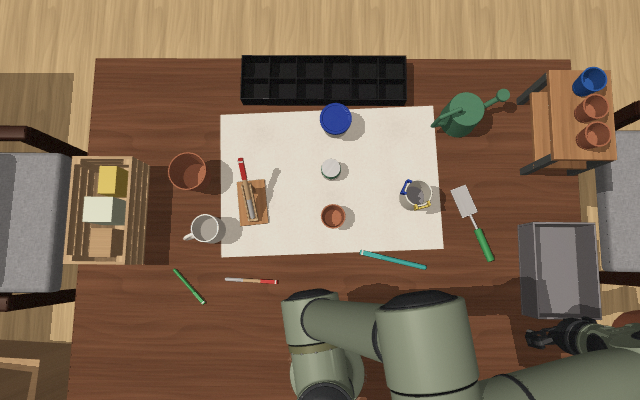

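The scene shows these candidates for the stick, in top-view pixels:
- Stick with a red grip in the wooden rest (241,160)-(252,215).
- Smaller red-handled one lying flat (250,281).
- Turquoise stick (392,260).
- Green stick (188,286).

The one in the rest fits, because it is red, the larger red one and on the slope. The cup is at about (416,195), with the blue clip on the left at (406,187) and the yellow one at the lower right (423,206). I'll confirm both in enlarged crops.

```bash
cat > h.py <<'E'
import numpy as np, cv2
from scipy.spatial.transform import Rotation as Ro
from bench import bot, solve_ik, imaging
def cam(n):
    m=imaging.camera_model(n); R=Ro.from_euler('xyz',m['rotation']).as_matrix(); return m['K'],np.array(m['position']),R
def proj(n,P):
    K,c,R=cam(n); p=(np.atleast_2d(P)-c)@R; p=p*[1,-1,-1]; q=p@K.T; return q[:,:2]/q[:,2:]
def ray(n,u,v):
    K,c,R=cam(n); d=np.linalg.inv(K)@[u,v,1]; return c,R@(d*[1,-1,-1])
def atz(n,u,v,z):
    c,d=ray(n,u,v); return c+d*(z-c[2])/d[2]
def tri(uvs):
    A=np.zeros((3,3));b=np.zeros(3)
    for n,(u,v) in uvs.items():
        c,d=ray(n,u,v); d/=np.linalg.norm(d); M=np.eye(3)-np.outer(d,d); A+=M;b+=M@c
    p=np.linalg.solve(A,b); return p,{n:proj(n,p)[0]-uv for n,uv in uvs.items()}
E
python3 - <<'E'
from h import *
print(proj("top",[[0,0,0],[164.5,-524.8,231]]),proj("scene",[[0,0,0],[164.5,-524.8,231]]))
a=cv2.imread("pics/top0.png");b=cv2.imread("pics/scene0.png")
def crop(im,x,y,w,h,s): return cv2.resize(im[y:y+h,x:x+w],None,fx=s,fy=s,interpolation=cv2.INTER_CUBIC)
cv2.imwrite("pics/c1.png",np.hstack([crop(a,220,150,60,80,6),crop(a,385,165,60,80,6)]))
cv2.imwrite("pics/c2.png",np.hstack([crop(b,360,175,60,60,6),crop(b,220,190,60,60,6)]))
E
```

```text
[[327.44582401 371.81496802]
 [545.32102587 326.23417134]] [[304.99239193 114.56683959]
 [150.83150236 116.94762706]]
```

View pics/c1.png

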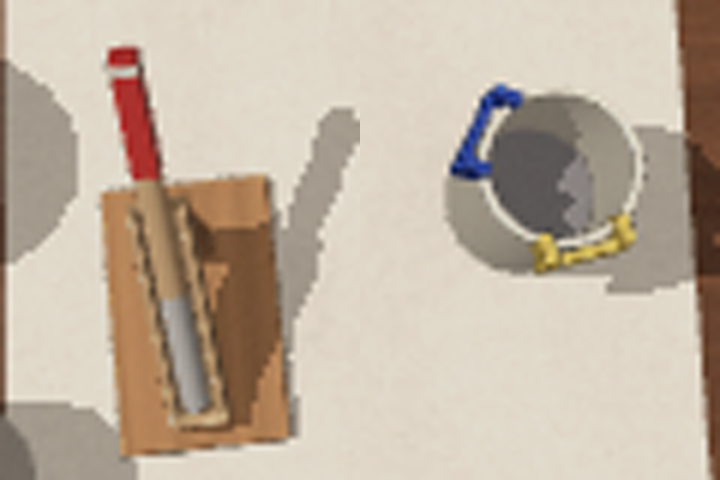

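View pics/c2.png

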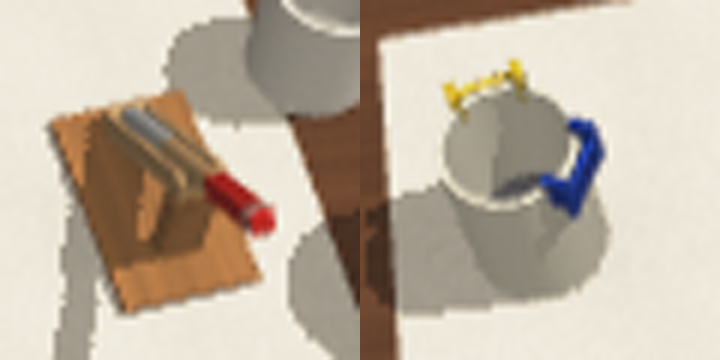

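The crops confirm it: the rest holds the red-gripped stick with its head at top (240.5,158) and foot at (252.5,218). The cup rim is centred at top (419,193), with the blue clip up-left at about (406,187) and the yellow one below at (422,205). Next I'll compute positions.

Run:
```python
from h import *
np.set_printoptions(precision=1,suppress=True)
print("head",tri({"top":(240.5,159.0),"scene":(403.8,212)}))
print("foot",tri({"top":(252.3,217.5),"scene":(381.3,194)}))
C=[(102,190),(270,175),(290,435),(125,455)]
pl=np.array([atz("top",x/6+220,y/6+150,9) for x,y in C]);print("plate",pl,[np.linalg.norm(pl[i]-pl[(i+1)%4]) for i in range(4)],pl.mean(0))
print("plate axis",np.degrees(np.arctan2(*( (pl[0]+pl[1]-pl[2]-pl[3])[:2][::-1]))))
print("rim",tri({"top":(419.2,193.0),"scene":(245,214.7)}))
print("rim z115",atz("top",419.2,193,115),atz("scene",245,214.7,115))
print("blue",[atz("top",(x-360)/6+385,y/6+165,122) for x,y in[(503,95),(465,168)]])
print("yel",[atz("top",(x-360)/6+385,y/6+165,122) for x,y in[(545,250),(625,230)]])
print("blue s",[atz("scene",(x-360)/6+220,y/6+190,122) for x,y in[(585,128),(562,200)]])
for n,z in {"pot_big":(187,171),"mug":(205,228),"small":(332,216),"tin":(331,169),"tub":(336,120)}.items(): print(n,atz("top",*z,70))
```

```text
head (array([590.1, 243.4, 143.5]), {'top': array([-0.1, -0. ]), 'scene': array([-0.1,  0. ])})
foot (array([440.2, 225.7,  17.2]), {'top': array([0.5, 0.1]), 'scene': array([ 0.4, -0. ])})
plate [[549.5 278.5   9. ]
 [557.8 193.8   9. ]
 [426.6 180.2   9. ]
 [416.  262.2   9. ]] [np.float64(85.13606317960506), np.float64(131.86039684452248), np.float64(82.72309219755681), np.float64(134.58066545872987)] [487.5 228.7   9. ]
plate axis 6.448487145925718
rim (array([ 505.3, -250.9,  101.3]), {'top': array([-0.7, -0. ]), 'scene': array([-0.6,  0. ])})
rim z115 [ 503.3 -250.2  115. ] [ 513.6 -246.9  115. ]
blue [array([ 536., -221.,  122.]), array([ 501.9, -203.1,  122. ])]
yel [array([ 464.4, -239. ,  122. ]), array([ 473.8, -275.5,  122. ])]
blue s [array([ 511. , -206.4,  122. ]), array([ 552.2, -220.3,  122. ])]
pot_big [569.6 413.   70. ]
mug [404.3 352.8  70. ]
small [441.8  -9.7  70. ]
tin [578.2  -5.8  70. ]
tub [724.7 -19.3  70. ]
```

```bash
cat > ov.py <<'E'
from h import *
def stick(foot,d):
    d=d/np.linalg.norm(d); u=np.cross(d,[0,0,1.]); u/=np.linalg.norm(u); w=np.cross(u,d)
    L=[]
    for k in (-7,7):
        L.append(foot+k*u+np.outer(np.linspace(0,200,40),d)+0*w)
    return L
def circ(c,z,r): 
    t=np.linspace(0,2*np.pi,120); return np.c_[c[0]+r*np.cos(t),c[1]+r*np.sin(t),0*t+z]
def draw(im,n,lines,x,y,w,h,s,cols):
    o=cv2.resize(im[y:y+h,x:x+w],None,fx=s,fy=s,interpolation=cv2.INTER_NEAREST)
    for L,c in zip(lines,cols):
        p=(proj(n,L)+0.5-[x,y])*s
        cv2.polylines(o,[p.astype(np.int32)],False,c,1)
    return o
E
cat > a.py <<'E'
from ov import *
import sys
rx,ry,yaw=487.5,228.7,np.radians(6.5)
e=np.array([np.cos(yaw),np.sin(yaw),0]);f=np.array([-e[1],e[0],0])
R=np.array([rx,ry,0])
S=stick(R-75*e+[0,0,22],e*np.cos(.698)+[0,0,np.sin(.698)])
pl=[R+a*e+b*f+[0,0,9] for a,b in[(67.5,42.5),(67.5,-42.5),(-67.5,-42.5),(-67.5,42.5),(67.5,42.5)]]
cc=(505,-249.5)
L=S+[pl]; G=[(0,255,0)]*2+[(255,0,255)]
C=[circ(cc,115,38),circ(cc,115,34),circ(cc,0,38)]; H=[(0,255,0),(0,0,255),(255,0,255)]
a=cv2.imread("pics/top0.png");b=cv2.imread("pics/scene0.png")
A=np.hstack([draw(a,"top",L,220,145,60,80,6,G),draw(a,"top",C,385,165,60,80,6,H)])
B=np.hstack([draw(b,"scene",L,360,175,60,60,6,G),draw(b,"scene",C,220,190,60,60,6,H)])
cv2.imwrite("pics/o1.png",A);cv2.imwrite("pics/o2.png",B)
E
python3 a.py
```

```text
(no output)
```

View pics/o1.png

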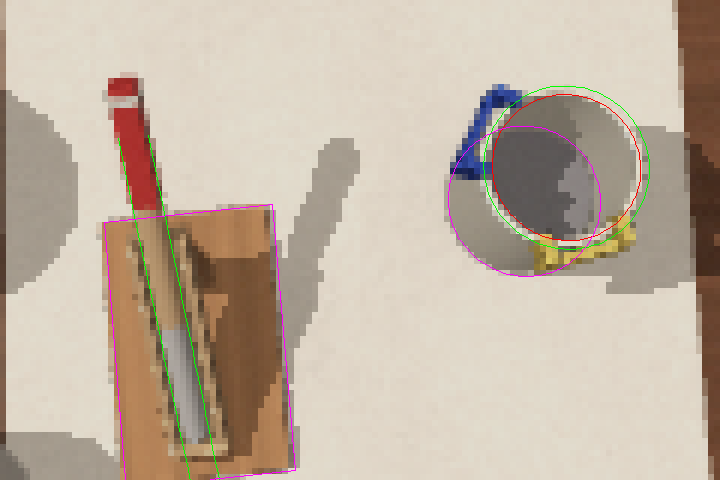

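View pics/o2.png

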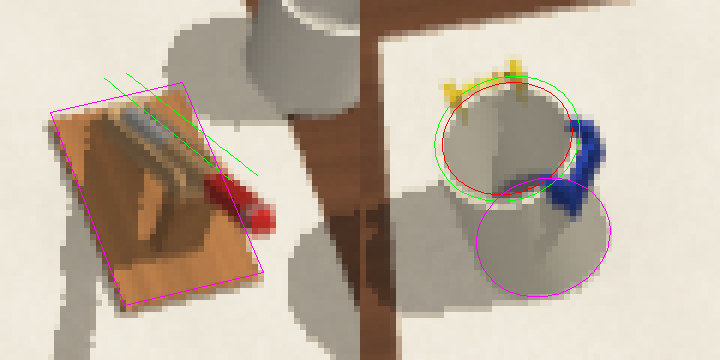

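```bash
cat > a2.py <<'E'
from ov import *
from scipy.optimize import least_squares
obs=[("top",200,(240.5,159.)),("scene",200,(403.8,212)),("top",0,(252.3,217.5)),("scene",0,(381.3,194)) ]
# red/wood boundary top: crop o1 y~212 -> centre x 147
obs.append(("top",135,(147/6+220-.5,210/6+145-.5)))
def model(p):
    e=np.array([np.cos(p[3])*np.cos(.698),np.sin(p[3])*np.cos(.698),np.sin(.698)]);return np.array(p[:3]),e
def res(p):
    f,e=model(p); r=[]
    for n,s,uv in obs: r+=list(proj(n,f+s*e)[0]-uv)
    return r
for z in (None,22):
    fn=res if z is None else (lambda q:res([q[0],q[1],z,q[2]]))
    s=least_squares(fn,[440,225,20,.11] if z is None else [440,225,.11]); print(z,s.x.round(3),s.cost,s.fun.round(1))
import sys
p=[s.x[0],s.x[1],22,s.x[2]]
f,e=model(p)
def ax(s): 
    u=np.cross(e,[0,0,1]);u/=np.linalg.norm(u);w=np.cross(u,e);return [f+s*e+7*a*u+7*b*w for a,b in[(1,1),(1,-1),(-1,-1),(-1,1),(1,1)]]
L=[ax(200),ax(135),ax(70),ax(0)]; G=[(0,255,0),(255,255,0),(0,255,255),(255,0,255)]
cc=np.array([504,-250.3])
def cl(th,z):
    r=[np.cos(th),np.sin(th)];t=[-r[1],r[0]]
    return [np.array([*(cc+np.array(r)*36+np.array(t)*k),z]) for k in(-18,18)]
th=np.radians(float(sys.argv[1]))
C=[circ(cc,115,38),circ(cc,115,34),cl(th,125),cl(th+np.radians(130),125)]; H=[(0,255,0),(0,0,255),(0,255,255),(255,0,255)]
a=cv2.imread("pics/top0.png");b=cv2.imread("pics/scene0.png")
A=np.hstack([draw(a,"top",L,220,145,60,80,6,G),draw(a,"top",C,385,165,60,80,6,H)])
B=np.hstack([draw(b,"scene",L,360,175,60,60,6,G),draw(b,"scene",C,220,190,60,60,6,H)])
cv2.imwrite("pics/o3.png",A);cv2.imwrite("pics/o4.png",B)
E
python3 a2.py 62
```

```text
None [4.38385e+02 2.26652e+02 1.46660e+01 1.13000e-01] 0.7235522404628894 [-0.3 -0.2  0.1  0.2  0.3  0.8  0.5 -0.1  0.5 -0.3]
22 [4.38616e+02 2.25286e+02 1.12000e-01] 2.1818270908434485 [-0.2 -0.9  0.1 -0.9  0.4  0.5  0.4 -1.1  0.5 -0.9]
```

View pics/o3.png

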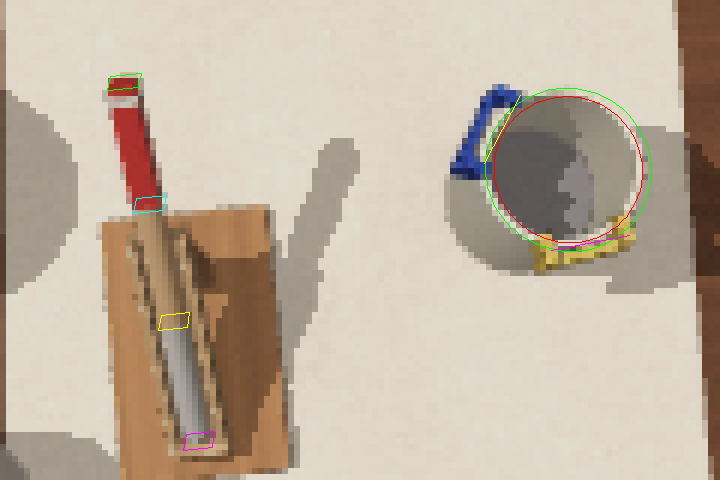

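View pics/o4.png

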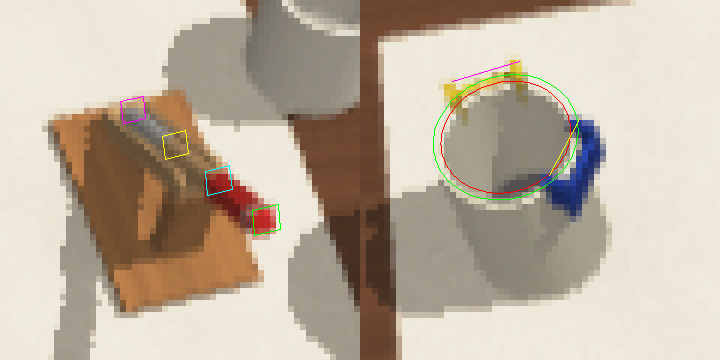

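Stick foot is about (439,226,20), yaw 6.4°, with the grip at about (567,240,130). The cup is at (504,-250) and the blue clip lies at azimuth ≈62°. The overlays agree to about 1 px, and the plate measures 85×133 against 85×135. Now I'll check IK for the plan.

```bash
cat > p.py <<'E'
from h import *
FOOT=np.array([438.8,226.0,20.]);PSI=np.radians(6.4)
E0=np.array([np.cos(PSI)*np.cos(.698),np.sin(PSI)*np.cos(.698),np.sin(.698)])
CC=np.array([504.,-250.3]);TH=np.radians(62)
GR=168.
def rot(phi,beta,flip):
    h=np.array([np.cos(phi),np.sin(phi),0]);z=np.sin(beta)*h-np.cos(beta)*np.array([0,0,1.])
    y=np.array([-h[1],h[0],0])*(-1 if flip else 1)
    return Ro.from_matrix(np.c_[np.cross(y,z),y,z])
def pose(foot,phi,lean,flip,gr=GR,dlean=0.0):
    """stick foot at `foot`, head leaning by lean (rad) toward azimuth phi"""
    e=np.array([np.cos(phi)*np.sin(lean),np.sin(phi)*np.sin(lean),np.cos(lean)])
    beta=np.radians(50)+dlean-lean
    r=rot(phi,beta,flip); z=r.as_matrix()[:,2]
    return list(np.array(foot)+gr*e+19*z), list(r.as_euler('xyz'))
def incup(x,z,y=0): 
    h=np.array([np.cos(TH),np.sin(TH)]);t=np.array([-h[1],h[0]]); return np.r_[CC+x*h+y*t,z]
E
python3 - <<'E'
from p import *
np.set_printoptions(precision=2,suppress=True)
D=np.radians
for fl in (0,1):
    for f,ph,l in [(FOOT,PSI,D(50)),(FOOT+[0,0,140],PSI,D(50)),(FOOT+[0,0,140],PSI,D(20)),([480,0,165],D(30),D(15)),(incup(-15,165),TH,D(14)),(incup(-15,20),TH,D(14)),(incup(-15,20),TH,D(28)),(incup(-15,20),TH,D(20))]:
        p,o=pose(f,ph,l,fl); q=solve_ik(p,o); print(fl,np.array(p).round(0),np.array(o),None if q is None else np.array(q))
E
```

```text
0 [567. 240. 109.] [-3.14  0.   -3.03] [ 0.28  0.55 -0.18  0.85  0.    0.17]
0 [567. 240. 249.] [-3.14  0.   -3.03] [0.28 0.44 0.02 1.15 0.   0.17]
0 [505. 233. 301.] [-3.14  0.52 -3.03] [ 0.37 -0.05 -0.6   0.51 -0.13  0.23]
0 [527.  27. 312.] [ 3.14  0.61 -2.62] [-0.35 -0.1  -0.64  0.61  0.46 -0.78]
0 [ 521. -218.  313.] [-3.14  0.63 -2.06] [-0.84  0.42 -0.01  1.39  0.59 -1.99]
0 [ 521. -218.  168.] [-3.14  0.63 -2.06] [-0.84  0.53 -0.21  1.07  0.59 -1.99]
0 [ 537. -188.  151.] [ 3.14  0.38 -2.06] [-0.67  0.45 -0.28  0.91  0.38 -1.76]
0 [ 528. -204.  161.] [-3.14  0.52 -2.06] [-0.77  0.49 -0.25  0.99  0.5  -1.89]
1 [567. 240. 109.] [3.14 0.   0.11] [ 0.28  0.55 -0.18  0.85  0.   -2.97]
1 [567. 240. 249.] [3.14 0.   0.11] [ 0.28  0.44  0.02  1.15  0.   -2.97]
1 [505. 233. 301.] [ 3.14 -0.52  0.11] [ 0.37 -0.05 -0.6   0.51 -0.13 -2.92]
1 [527.  27. 312.] [ 3.14 -0.61  0.52] [-0.35 -0.1  -0.64  0.61  0.46  2.37]
1 [ 521. -218.  313.] [ 3.14 -0.63  1.08] [-0.84  0.42 -0.01  1.39  0.59  1.15]
1 [ 521. -218.  168.] [ 3.14 -0.63  1.08] [-0.84  0.53 -0.21  1.07  0.59  1.15]
1 [ 537. -188.  151.] [ 3.14 -0.38  1.08] [-0.67  0.45 -0.28  0.91  0.38  1.38]
1 [ 528. -204.  161.] [ 3.14 -0.52  1.08] [-0.77  0.49 -0.25  0.99  0.5   1.25]
```

Run:
```python
from p import *
D=np.radians
p,o=pose(FOOT+[0,0,90],PSI,D(50),0); bot.move_ptp(p,o)
p,o=pose(FOOT,PSI,D(50),0); print(bot.movel(p,o,max_speed=100,threshold=6))
a=imaging.capture("top");b=imaging.capture("scene")
s=bot.get_state();print(s['t'],s['tcp_pos'],s['contact_force'])
f=lambda im,x,y,w,h:cv2.resize(im[y:y+h,x:x+w],None,fx=5,fy=5,interpolation=cv2.INTER_CUBIC)
cv2.imwrite("pics/g1.png",np.hstack([f(a,210,130,70,100),f(b,350,150,80,100)]))
```

```text
False
4.2833 [567.34910888 240.52313953 109.87163503] [ 0.66292421 -0.40620882 -0.56363685]
```

View pics/g1.png

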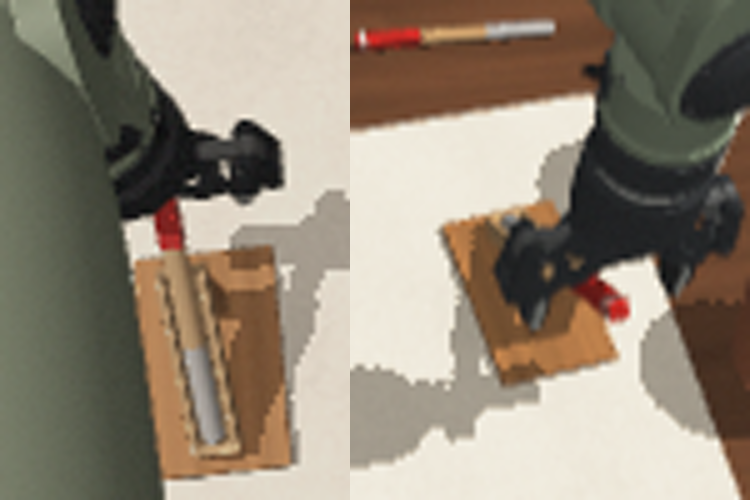

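The fingers straddle the red grip, with the head sticking out beyond the gripper. I'll grip firmly and lift a little.

Run:
```python
from p import *
D=np.radians
bot.grip(0.0,effort=45)
s=bot.get_state();print(s['t'],s['opening'],s['contact_force'])
p,o=pose(FOOT+[0,0,150],PSI,D(50),0); print(bot.movel(p,o,max_speed=100))
a=imaging.capture("top");b=imaging.capture("scene")
s=bot.get_state();print(s['t'],s['tcp_pos'],s['contact_force'],s['wrist_torque'],s['opening'])
f=lambda im,x,y,w,h:cv2.resize(im[y:y+h,x:x+w],None,fx=5,fy=5,interpolation=cv2.INTER_CUBIC)
cv2.imwrite("pics/g2.png",np.hstack([f(a,210,120,70,100),f(b,350,150,80,100)]))
cv2.imwrite("pics/g2t.png",a);cv2.imwrite("pics/g2s.png",b)
```

```text
4.9333 0.15904019232390068 [-0.3600046  -0.56609379  1.18277217]
False
6.6833 [566.39155611 240.25401255 258.3388803 ] [-0.41122845 -0.05207775 -1.68377821] [ 0.00878879 -0.11071828 -0.06355422] 0.15622978140068497
```

View pics/g2.png

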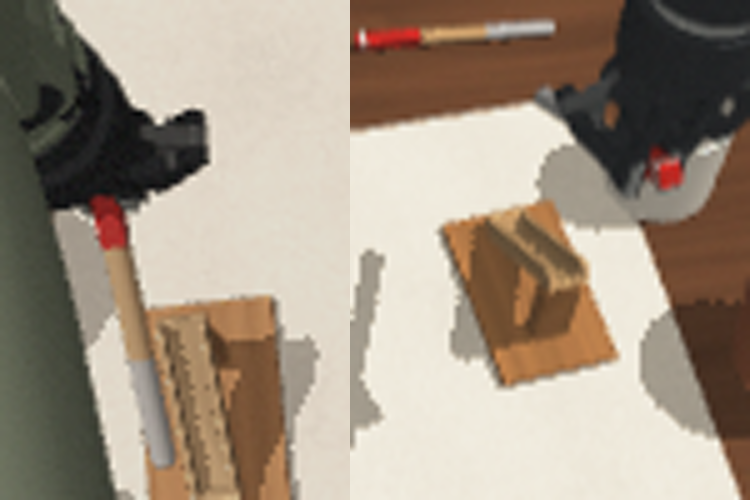

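Run:
```python
from p import *
np.set_printoptions(precision=1,suppress=True)
F=FOOT+[0,0,149]
q=proj("top",[F+s*E0 for s in(0,70,135)]);print(q,(q-[210,120])*5)
q=proj("scene",[F+s*E0 for s in(200,)]);print((q-[350,150])*5)
```

```text
[[243.1 212.8]
 [238.2 190.3]
 [233.4 168.2]] [[165.4 463.9]
 [140.9 351.7]
 [116.8 241.2]]
[[321.1 173.1]]
```

The held stick matches the model within 1–2 px, so it did not slip. Swinging over to the cup.

Run:
```python
from p import *
D=np.radians
p,o=pose(FOOT+[0,0,155],PSI,D(20),0); bot.movel(p,o,max_speed=120)
p,o=pose([470,0,175],D(30),D(15),0); bot.move_ptp(p,o)
F=incup(-12,165);p,o=pose(F,TH,D(14),0); bot.move_ptp(p,o)
bot.dwell(0.2)
a=imaging.capture("top");b=imaging.capture("scene")
s=bot.get_state();print(s['t'],s['tcp_pos'],np.array(p),s['contact_force'],s['wrist_torque'])
e=np.array([np.cos(TH)*np.sin(D(14)),np.sin(TH)*np.sin(D(14)),np.cos(D(14))])
f=lambda im,x,y,w,h:cv2.resize(im[y:y+h,x:x+w],None,fx=5,fy=5,interpolation=cv2.INTER_CUBIC)
A=f(a,375,140,80,90);B=f(b,210,150,75,90)
for im,n,o2 in((A,"top",(375,140)),(B,"scene",(210,150))):
    q=(proj(n,[F+s*e for s in(0,70,135,200)])+.5-o2)*5;print(n,q.round(0))
    for x in q: cv2.circle(im,tuple(x.astype(int)),3,(0,255,0),1)
cv2.imwrite("pics/h1.png",np.hstack([A,B]))
```

```text
9.9 [ 522.85369057 -214.13710458  313.2314353 ] [ 522.69003767 -215.14915151  312.63835912] [-0.12073025 -0.15799539 -0.7493182 ] [-0.52182974  0.32956271  0.04887482]
top [[261. 263.]
 [258. 227.]
 [255. 191.]
 [251. 149.]]
scene [[139. 268.]
 [143. 216.]
 [146. 163.]
 [150. 103.]]
```

View pics/h1.png

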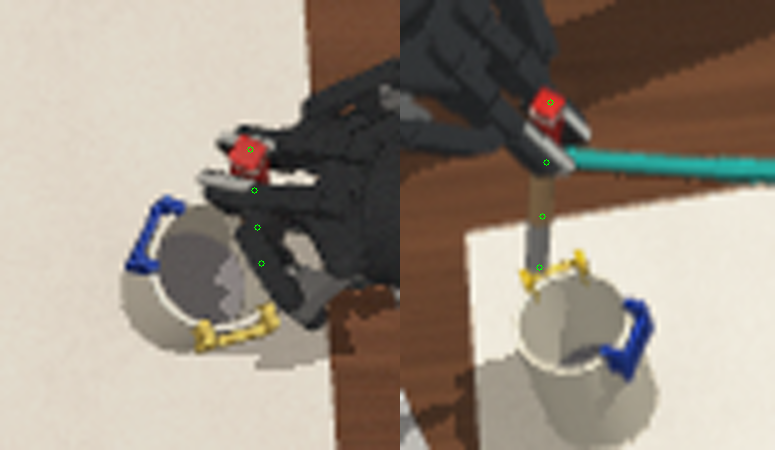

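The head and foot overlays match the picture to about 0.5 px, and the foot hangs over the cup mouth. I'll lower it and feel for the bottom.

Run:
```python
from p import *
D=np.radians
p,o=pose(incup(-12,60),TH,D(14),0); r=bot.movel(p,o,max_speed=70,threshold=4)
bot.dwell(0.3)
s0=bot.get_state();print(r,s0['t'],s0['tcp_pos'],s0['contact_force'])
if not r:
    p,o=pose(incup(-12,6),TH,D(14),0); r=bot.movel(p,o,max_speed=10,threshold=1.3)
    s=bot.get_state();print(r,s['t'],s['tcp_pos'],s['contact_force'],s['tcp_pos'][2]-p[2]+6)
    bot.dwell(0.3); s=bot.get_state();print(s['t'],s['tcp_pos'],s['contact_force'],s['tcp_pos'][2]-p[2]+6)
a=imaging.capture("top");b=imaging.capture("scene")
f=lambda im,x,y,w,h:cv2.resize(im[y:y+h,x:x+w],None,fx=5,fy=5,interpolation=cv2.INTER_CUBIC)
cv2.imwrite("pics/i1.png",np.hstack([f(a,375,140,80,90),f(b,210,150,75,90)]))
```

```text
False 11.85 [ 522.72191698 -215.19168079  207.75770918] [-0.52312197  0.52722637 -0.83020205]
True 15.2583 [ 522.65148714 -214.94262528  169.18381735] [0.98379554 0.24198614 1.00012313] 21.545458230636
15.5583 [ 522.49007843 -214.86122511  168.90324845] [ 1.17627994 -0.65570318  1.57365059] 21.264889324864015
```

View pics/i1.png

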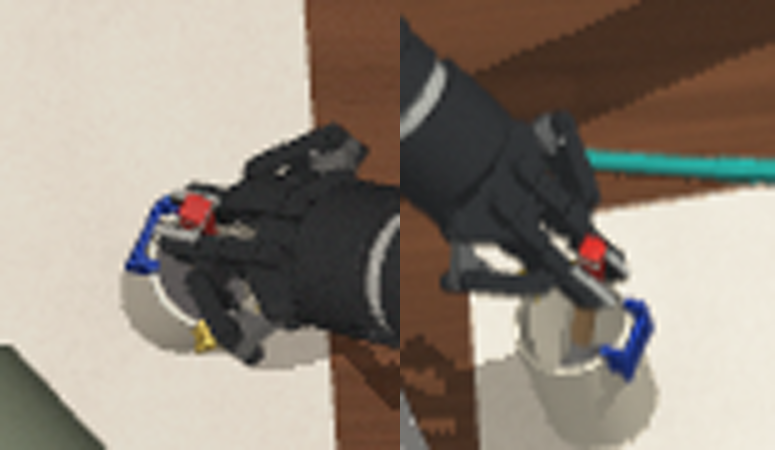

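Touchdown was at foot height ≈21 mm with about 2.4 N of vertical force, inside the 14–42 mm range. Next I'll lay the stick over toward the blue clip, guarded.

Run:
```python
from p import *
D=np.radians
def st(t): 
    s=bot.get_state();print(t,round(s['t'],2),s['tcp_pos'].round(1) if hasattr(s['tcp_pos'],'round') else s['tcp_pos'],np.round(s['contact_force'],2))
for x,l in((-15,18),(-18,22)):
    p,o=pose(incup(x,21.2),TH,D(l),0); r=bot.movel(p,o,max_speed=20,threshold=3.5); st((x,l,r))
    if r: break
bot.dwell(0.2); st('d')
a=imaging.capture("top");b=imaging.capture("scene")
f=lambda im,x,y,w,h:cv2.resize(im[y:y+h,x:x+w],None,fx=5,fy=5,interpolation=cv2.INTER_CUBIC)
cv2.imwrite("pics/j1.png",np.hstack([f(a,375,140,80,90),f(b,210,150,75,90)]))
```

```text
(-15, 18, False) 16.21 [ 526.  -208.1  164.9] [0.83 1.56 2.45]
(-18, 22, False) 16.77 [ 529.3 -202.5  160.2] [0.57 2.24 1.84]
d 16.98 [ 529.3 -202.8  160.2] [1.07 2.17 2.38]
```

View pics/j1.png

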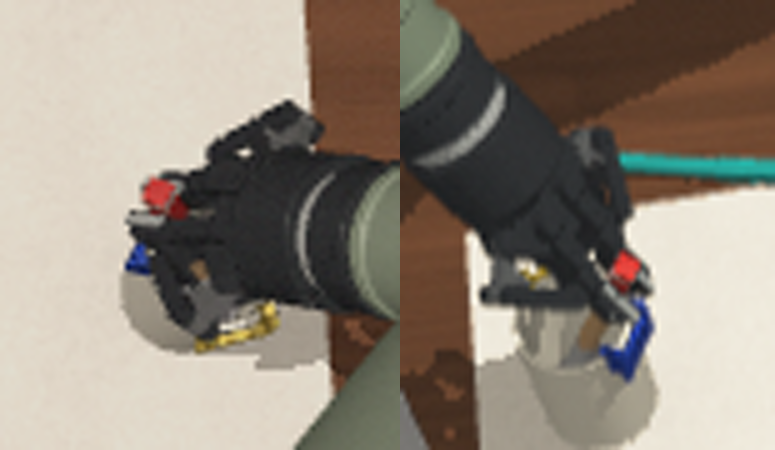

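Run:
```python
from p import *
D=np.radians
def st(t): 
    s=bot.get_state();print(t,round(s['t'],2),s['tcp_pos'].round(1),np.round(s['contact_force'],2),np.round(s['wrist_torque'],2))
st(0)
for l in (24,26,28,30):
    p,o=pose(incup(-18.5,21.8),TH,D(l),0); r=bot.movel(p,o,max_speed=12,threshold=2.); st((l,r))
    if r: break
bot.dwell(0.2); st('d')
a=imaging.capture("top");b=imaging.capture("scene")
f=lambda im,x,y,w,h:cv2.resize(im[y:y+h,x:x+w],None,fx=5,fy=5,interpolation=cv2.INTER_CUBIC)
cv2.imwrite("pics/k1.png",np.hstack([f(a,375,140,80,90),f(b,210,150,75,90)]))
```

```text
0 17.07 [ 529.3 -202.9  160.2] [1.04 1.01 2.04] [ 0.16 -0.06  0.08]
(24, False) 17.62 [ 531.3 -199.   158.1] [-0.02  0.73  1.53] [-0.22  0.14  0.01]
(26, False) 18.23 [ 533.5 -194.8  155.4] [-0.36  0.01  0.98] [-0.32  0.2   0.02]
(28, True) 18.73 [ 535.6 -190.9  152.4] [-0.96 -1.01  3.24] [-0.46  0.25  0.04]
d 18.93 [ 535.6 -190.9  152.3] [-0.21 -2.01  4.55] [-0.48  0.18 -0.01]
```

View pics/k1.png

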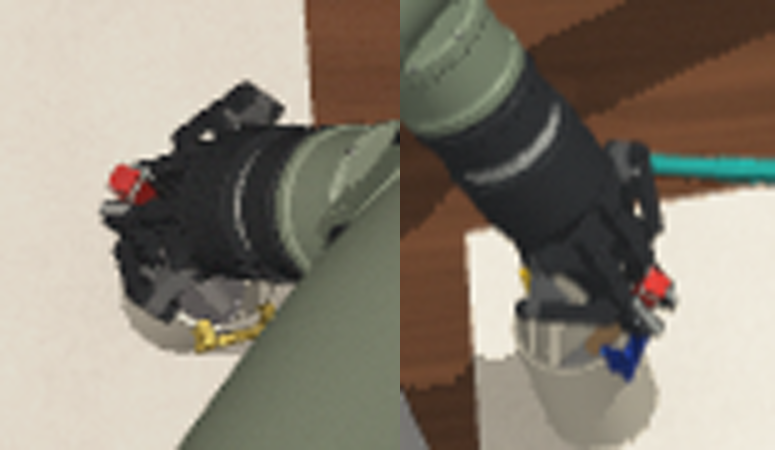

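The force changed by about +4 N up and −2 N back toward the robot side, so the shaft has met the rim at ≈27.5° lean. I'll relax the load slightly, then release a little and look.

Run:
```python
from p import *
D=np.radians
def st(t): 
    s=bot.get_state();print(t,round(s['t'],2),s['tcp_pos'].round(1),np.round(s['contact_force'],2),np.round(s['wrist_torque'],2),round(s['opening'],3))
p,o=pose(incup(-18.5,22.2),TH,D(27.2),0); bot.movel(p,o,max_speed=10); bot.dwell(.2); st('relax')
bot.grip(0.24,effort=20); st('open'); bot.dwell(.3); st('d')
bot.grip(0.6); bot.dwell(.2); st('open2')
a=imaging.capture("top");b=imaging.capture("scene")
f=lambda im,x,y,w,h:cv2.resize(im[y:y+h,x:x+w],None,fx=5,fy=5,interpolation=cv2.INTER_CUBIC)
cv2.imwrite("pics/l1.png",np.hstack([f(a,375,140,80,90),f(b,210,150,75,90)]))
```

```text
relax 19.66 [ 534.7 -192.3  153.9] [ 0.77 -0.52  0.33] [-0.64  0.17  0.04] 0.154
open 19.9 [ 534.6 -191.9  154. ] [ 0.24 -0.93 -0.81] [-0.3   0.23  0.03] 0.241
d 20.2 [ 534.8 -192.3  154.1] [ 0.05 -0.67 -0.15] [-0.33  0.12 -0.03] 0.236
open2 20.8 [ 534.8 -192.3  154.1] [0.3  0.29 0.54] [-0.33  0.18 -0.01] 0.601
```

View pics/l1.png

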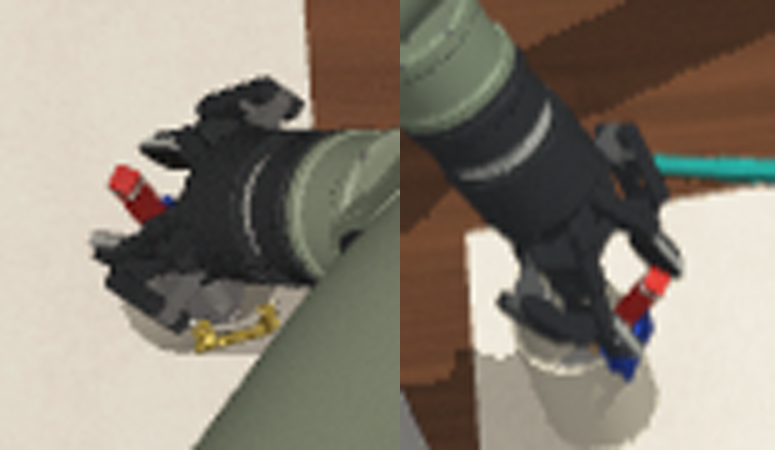

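The stick stands between the open fingers, leaning at the blue clip, with its head at top-crop (125,178) between the pads at (165,150) and (105,243). Now I'll open fully and back out along the tool axis.

Run:
```python
from p import *
D=np.radians
def st(t): 
    s=bot.get_state();print(t,round(s['t'],2),s['tcp_pos'].round(1),np.round(s['contact_force'],2),round(s['opening'],3))
bot.grip(0.9); st('o')
s=bot.get_state();o=list(s['orientation']);z=Ro.from_euler('xyz',o).as_matrix()[:,2]
r=bot.movel(list(s['tcp_pos']-110*z),o,max_speed=60,threshold=4); st(r)
if not r:
    s=bot.get_state(); bot.movel(list(s['tcp_pos']+np.array([-150,40,80])),None,max_speed=150); st('away')
    s=bot.get_state(); bot.move_ptp([330,120,380],[3.14,0,-3.0]); st('far')
bot.dwell(.5)
a=imaging.capture("top");b=imaging.capture("scene")
cv2.imwrite("pics/mt.png",a);cv2.imwrite("pics/ms.png",b)
f=lambda im,x,y,w,h:cv2.resize(im[y:y+h,x:x+w],None,fx=5,fy=5,interpolation=cv2.INTER_CUBIC)
cv2.imwrite("pics/m1.png",np.hstack([f(a,375,140,80,90),f(b,210,150,75,90)]))
```

```text
o 21.27 [ 534.8 -192.3  154.1] [ 0.76 -0.54 -0.16] 0.9
False 23.26 [ 514.7 -229.8  255.2] [-0.81 -0.7   0.05] 0.9
away 24.57 [ 365.1 -189.9  334.8] [0.02 0.4  0.47] 0.903
far 26.35 [330.2 119.8 379.8] [-0.92  0.12  0.  ] 0.897
```

View pics/m1.png

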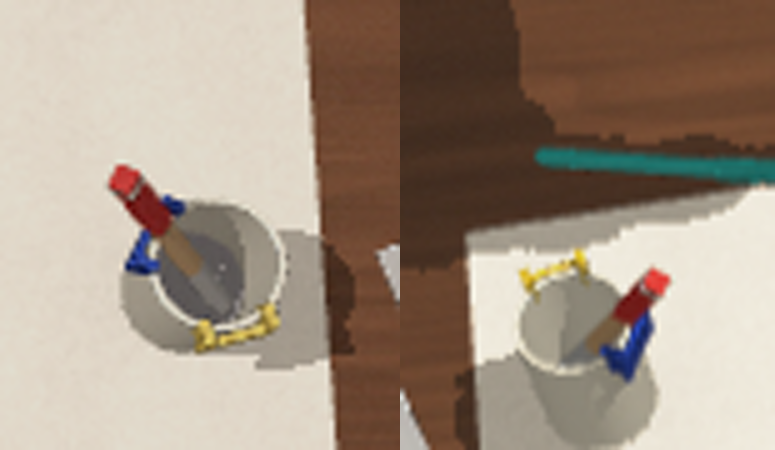

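View pics/mt.png

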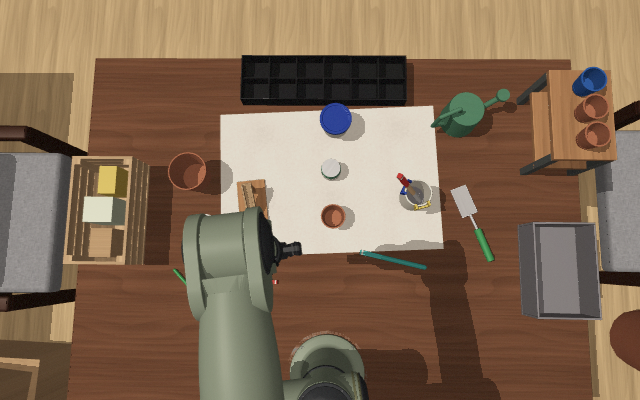

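Run:
```python
from p import *
p,r=tri({"top":(123/5+375-.5,177/5+140-.5),"scene":(256/5+210-.5,281/5+150-.5)});print(p.round(1),r)
h=np.array([np.cos(TH),np.sin(TH)]);t=np.array([-h[1],h[0]])
d=p[:2]-CC;print("head x,y in cup",d@h,d@t)
f=incup(-18.5,21);print("foot assumed -> mid z/x",((p+f)/2).round(1),((p[:2]+f[:2])/2-CC)@h,np.linalg.norm(p-f))
a=cv2.imread("pics/top0.png");b=cv2.imread("pics/mt.png")
x=cv2.absdiff(a,b)[165:240,395:450].max(2); print((cv2.absdiff(a,b)[195:212,400:435].max(2)>60).sum())
```

```text
[ 538.2 -185.4  197.8] {'top': array([0.6796878 , 0.01763663]), 'scene': array([ 0.60068371, -0.00876286])}
head x,y in cup 73.389042952948 0.2705464588940206
foot assumed -> mid z/x [ 516.8 -226.   109.4] 27.44452147647402 199.22396069933157
0
```

The head is at x=73, y=0 mm in the cup frame, against a limit of ≥35. The middle is at x≈27, against ≥8. Foot-to-head distance is 199 mm against the true 200. The cup pixels are unchanged from the first picture. Handing in.

```bash
python3 -c "
from bench import bot
print(bot.get_state()['t']);bot.sign_off()"
```

```text
26.95
the job is handed in; nothing more can be done
```

The planting stick now stands on its own in the cream cup, foot down and leaning in the blue clip. I handed the job in at about 27 s of the 51 s allowed; no verdict is reported.

I gripped the stick at its red grip with 45 N, lifted it clear and carried it over the cup. I lowered it until it touched the springy bottom at about 21 mm, with about 2.4 N. I then leaned it to about 27° until the shaft met the rim, eased off the load, released it and backed away.

**Last checks, from the camera pictures:**
- **Lean:** the head is about 73 mm toward the blue clip and centred on it. The middle is about 27 mm that way, taking the foot where I commanded it.
- **Fit:** the measured length from foot to head came to 199 mm against the true 200 mm.
- **Forces:** the highest reading on the tool while laying it in was about 5 N.
- **Cup and bystanders:** no change showed in the cup's picture. The tub, pots, tin, mug and trowel looked untouched in the top view, though I did not measure them. The arm hid part of that view.

**Disagreements:**
- **Camera heights:** combining the two cameras gave heights 5–14 mm too low. I used the given heights for the cup rim and to fit the stick.
- **Rest:** the rest's plate centre did not match its stated origin by about 25–30 mm. I used the measured position of the stick instead.

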